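# Leak-check a finishing-oil tin over the drip tray

### The arm

A 6-joint arm with a two-finger parallel gripper is mounted at the origin on the work surface. World frame = base frame: x ahead of the robot, y to its left, z up, the work surface at z = 0. Lengths are in m, angles in rad, forces in N, time in s.
With the tool pointing down it reaches from about 0.275 to 0.825 m from the base axis. Payload 4.9 kg.
Tool frame: the origin (TCP) lies between the finger pads; the fingertips stand 11 mm ahead of it and the grasp point (between the pads) lies 8 mm behind it; z points along the fingers, y is the direction in which the jaws open and shut (so a half turn about z gives the same grasp; the last joint's range is limited). The gripper opens to 85 mm and grips with 20 to 120 N. Pads are 22 mm wide; open, the fingers measure 114 mm over their backs; the gripper's body (76 mm by 85 mm) begins 54 mm behind the grasp point. The pads swing forward as they close: fully open they stand 13 mm farther back than shut.
Start: joints at [1.126, 0.326, -0.193, 1.052, 0, 1.437], TCP at [0.168, 0.524, 0.217] pointing down, gripper open.
Joint ranges: [-2.65, 2.65], [-0.97, 1.79], [-1.3, 1.35], [-1.93, 2.1], [-1.47, 1.37], [-3.14, 3.14]. Speed limits (rad/s): [2.57, 2.57, 3.14, 3.14, 3.14, 3.14].

### API

Orientations are given as a unit quaternion [w, x, y, z].
In Python, from rig import monitor, viewer, order gives the robot as it stands.
- The arm moves only by the shell command python3 -m crank 'ROWS' [FORCE]. ROWS is a JSON object of lists of equal length, an entry for each row: "rot": the turn, a rotation vector about the tool's x, y, z in rad, a list of three; "xyz": the shift along the tool's x, y, z in mm, a list of three; "jaw": the opening, from 0 (shut) to 1 (fully open). A call has 1 to 20 rows; each row shifts and turns the commanded pose from where the row before left it, along the tool's axes as they then stand; what a row does not reach is not made up. A row lasts 1/12 s, in which the tool goes at most 41.7 mm and 7.16 degrees, less where a joint would pass 70% of its speed; a pose out of reach is approached as far as the arm can. A call with a gripper value outside its range is refused whole. The fingers move at their own pace and stop on an object; FORCE is the grip in N (left out, the last holds). Time passes only in rows, so rows that do not move let the fingers close. It gives the time, the measured TCP pose, the force and the opening at its end, in the units of the state.
- monitor.sense(): the state, without advancing time (a new reading comes with each control period).
- viewer.capture(name): name is "side" or "top" or "wrist"; returns (picture, depth): 420x560x3 uint8, red, green, blue; 420x560 float32, m along the optical axis (not along the pixel's ray), 0 where there is no reading.
- viewer.camera_params(name): a dict with "camera_matrix" (3x3 intrinsics, pixels), "R" (3x3) and "t" (3): a world point X has camera coordinates R X + t. Camera axes: x right, y down, z forward; pixel columns grow to the right and rows downward; lengths in m; the calibration is good to about 2 mm. A picture is of the moment at which its call begins: read the wrist's pose just before it. camera_params takes no time and is no camera call; for the wrist camera it gives the pose at the moment of the call.
- order.job_done(): hands the job in, once; it reports no verdict.
The state is a dict: "t": time; "joints": joint angles; "qvel": joint speeds; "joint_torque": joint torques, N m; "eef_pos": TCP position; "tool_rot": TCP orientation; "wrist_force": force on the tool from outside, world axes, zero at the start; "moment": the same for the moment, N m; "gripper_width": finger opening in m.
Only numpy, scipy, OpenCV 4.12 (cv2) and the standard library are available. Lean on these libraries where they do the work, as an engineer would, in place of code of your own. Each camera call takes 0.05 s, during which the arm holds its last target. There are 200 camera calls.

### The job

In the plywood rack stands one flat tin whose black cap has an upright thumb bar: screw that cap clockwise fully tight while the tin is still in the rack, then draw the tin out and carry it over the square steel drip tray. Finish holding it there, still and touching nothing else, tipped about halfway over (45 degrees from upright, any direction), with the cap above the middle of the tray and the middle of the tin's underside at least 15 cm above the bench; do not put it down or let go, and leave the other things where they are.

Things in the scene. Friction and masses are not known exactly. Their poses are not given: they have to be found in the camera images.
- tin: The tin to check: flat rectangular metal tin, 40 mm along its x, 62 mm along its y, body 110 mm tall, about 0.35 kg (varies). Origin at the centre of its underside, z along the tin towards the cap. It stands loosely (3 mm play) in one of the three rack pockets, its lowest 45 mm inside, its underside 10 mm above the bench. The cap turns on top of it and cannot come off.
- cap (a joint): How loose the tin's screw cap is, rad: 0 is fully tight against a hard stop, positive is loose (anticlockwise seen from the cap end), at most 1.6; it starts 0.7 to 1.3 loose. It stays where it is left (friction about 0.05 N m) and does not rise. At 0 the thumb bar lies along the tin's y (its long side); at value a it is turned by a about the tin's z.
- cap_top (a point): Centre of the top of the tin's cap, 136.5 mm above the tin's underside on its axis. The cap is a black disc 34 mm across, its top face 122.5 mm above the tin's underside; on it stands the thumb bar, 10 mm thick, 34 mm long, 14 mm high above the disc.
- rack: Plywood block fixed to the bench, 76 mm in x, 290 mm in y, 55 mm high, with three equal rectangular pockets 43 x 65 mm, 45 mm deep, at y = -90, 0 and +90 mm; a tin in each, all with their long sides along the rack's y. Origin at the centre of its underside.
- tray: Square shallow steel drip tray fixed to the bench, 180 x 180 mm, rim 20 mm high, walls 3 mm. Origin at the centre of its underside.
- tin_round_cap: Another tin in the rack, same footprint, 116 mm tall with its plain round cap (34 mm or less across, no bar). Leave it. Origin at its underside centre.
- tin_spout: Another tin in the rack, same footprint, 120 mm tall with its pointed cone spout. Leave it. Origin at its underside centre.
- wax_jar: Small amber jar, 60 mm across and 60 mm tall, on the bench. Leave it. Origin at its underside centre.
- finial: Small turned wooden finial, 48 mm across its foot, 62 mm tall. Leave it. Origin at its underside centre.
- blank: Square wooden block, 70 x 70 x 55 mm. Leave it. Origin at its underside centre.
- gouge: Turning gouge lying on the bench, 400 mm long along its x, wooden handle 26 mm thick. Leave it. Origin under the middle of it.
- turned_bowl: Small wooden bowl, 110 mm across, 45 mm tall. Leave it. Origin at its underside centre.
Things that resemble listed ones, but are neither listed nor needed, are in the scene too. Several things look just like the wax_jar: the one meant starts nearest to the robot's base.

How it is judged:
On the way, in this order (a step that is already met when the one before it is completed fails the run):
1. the cap is fully tight (within 0.15 rad) while the tin is still down in its rack pocket (value of joint cap below 0.15 rad and z of tin in the frame of rack below 0.025 m), for 0.2 s.
2. the tin is drawn right out of its pocket (z of tin in the frame of rack above 0.058 m), for 0.1 s.
At the end, for the whole second after the job is handed in: Held by the fingers and by nothing else, at rest: the middle of the tin's underside more than 145 mm above the bench, the tin tipped 32 to 58 degrees from upright, the centre of the cap's top within 50 mm horizontally of the tray's centre, the cap still tight (below 0.15 rad) (value of joint cap below 0.15 rad and height (world z) of tin above 0.145 m and angle between tin's own z axis and vertical between 0.56 and 1.01 rad and horizontal distance between cap_top and tray below 0.05 m and contact force between tin and the fingers above 1 N and contact force between tin and rack below 0.1 N and contact force between tin and tray below 0.1 N and contact force between tin and tin_round_cap below 0.1 N and contact force between tin and tin_spout below 0.1 N and contact force between tin and wax_jar below 0.1 N and contact force between tin and finial below 0.1 N and contact force between tin and blank below 0.1 N and contact force between tin and gouge below 0.1 N and contact force between tin and turned_bowl below 0.1 N and linear speed of tin below 0.03 m/s and angular speed of tin below 0.2 rad/s); the arm keeps its last pose, push and grip.
It fails at once if one of the other tins in the rack is shifted by more than 30 mm or tipped over (distance of any of tin_round_cap, tin_spout from where it was at the start of the episode above 0.03 m or angle between any of tin_round_cap, tin_spout's own z axis and vertical above 0.5 rad).
It fails at once if a bystander on the bench is shifted by more than 30 mm or tipped over (distance of any of wax_jar, finial, blank, gouge, turned_bowl from where it was at the start of the episode above 0.03 m or angle between any of wax_jar, finial, blank, gouge, turned_bowl's own z axis and vertical above 0.5 rad).
It also fails if it takes over 51 s, if anything falls off the work surface, if the arm or the gripper's body presses on something with over 40 N, if the wrist force passes 120 N, or if a joint passes its speed limit or range.

## Working session

There is one attempt and no reset: what is moved stays moved. The work goes in short steps, Python scripts to look and compute and a shell command to move; the robot and the scene stay as the last step left them, time stands still between calls to the robot, and variables do not carry over. Pictures are saved under pics/ and viewed, about 8 in all and at most 12, crops included, and the job is handed in when it is done.

```bash
ls; mkdir -p pics; cat > h.py <<'E'
import numpy as np,cv2
from scipy.spatial.transform import Rotation as Rn
from rig import monitor,viewer,order
def grab(n,f=None):
    P=viewer.camera_params(n);im,d=viewer.capture(n)
    if f: cv2.imwrite('pics/'+f,im[:,:,::-1])
    return im,d,P
def cloud(d,P):
    K=np.array(P['camera_matrix']);R=np.array(P['R']);t=np.array(P['t'])
    v,u=np.mgrid[:d.shape[0],:d.shape[1]]
    c=np.stack([(u-K[0,2])/K[0,0]*d,(v-K[1,2])/K[1,1]*d,d],-1)
    w=(c-t)@R
    w[d==0]=np.nan
    return w
def st():
    s=monitor.sense();q=np.array(s['tool_rot']);return s,Rn.from_quat(q[[1,2,3,0]])
E
python3 - <<'E'
from h import *
a=grab('top','top1.png');b=grab('side','side1.png')
np.savez('a.npz',im=a[0],w=cloud(a[1],a[2]),im2=b[0],w2=cloud(b[1],b[2]))
s,R=st();print(s,R.as_matrix().round(3))
print(a[2],b[2])
E
```

```text
pics
{'t': 0.1, 'joints': array([ 1.12578990e+00,  3.26877339e-01, -1.93510834e-01,  1.05201355e+00,
        9.13989301e-08,  1.43658930e+00]), 'qvel': array([ 0.00012642, -0.00199038,  0.00381351,  0.00102173,  0.00166835,
        0.00243949]), 'joint_torque': array([ 5.59832279e-04, -4.44237578e+01,  2.63039017e+01,  7.91701139e-03,
       -1.08907279e-04, -5.52604256e-07]), 'eef_pos': array([0.16794828, 0.52313699, 0.21616581]), 'tool_rot': array([-2.29274883e-04,  1.54774946e-01,  9.87949428e-01, -7.69258697e-04]), 'wrist_force': array([-0.11193362,  0.10964801, -1.0847587 ]), 'moment': array([-0.0524382 , -0.00647818, -0.02499265]), 'gripper_width': 0.08554099723380071} [[-0.952  0.306 -0.001]
 [ 0.306  0.952 -0.001]
 [ 0.    -0.002 -1.   ]]
{'camera_matrix': array([[416.4961008 ,   0.        , 278.66191449],
       [  0.        , 416.4961008 , 208.91422963],
       [  0.        ,   0.        ,   1.        ]]), 'R': array([[ 0.00163794, -0.9999974 , -0.0015866 ],
       [-0.99757384, -0.00152354, -0.06959962],
       [ 0.06959703,  0.00169675, -0.99757374]]), 't': array([-0.03669691,  0.5545482 ,  1.38723469])} {'camera_matrix': array([[444.34446601,   0.        , 277.72913941],
       [  0.        , 444.34446601, 213.40324249],
       [  0.        ,   0.        ,   1.        ]]), 'R': array([[ 0.71213122, -0.70174901,  0.02043154],
       [-0.46580441, -0.49406969, -0.73411265],
       [ 0.52525743,  0.51326744, -0.67872024]]), 't': array([-0.42590448,  0.34104618,  0.94253332])}
```

View pics/top1.png

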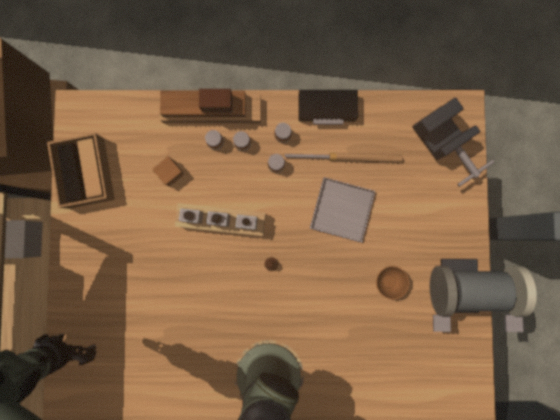

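View pics/side1.png

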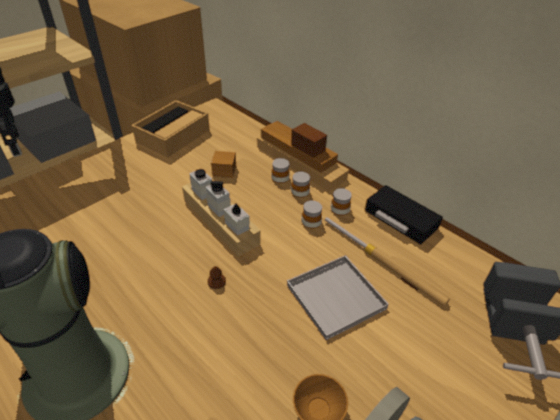

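The top view shows the rack with tins at (189,215), (218,218) and (246,222), and the tray at (343,210). The middle tin at (218,218) may be the barred one, so I'll enlarge both views to check.

```bash
python3 - <<'E'
from h import *
z=np.load('a.npz');im,w,im2,w2=[z[k] for k in('im','w','im2','w2')]
c1=cv2.resize(im[195:245,165:275],None,fx=7,fy=7,interpolation=cv2.INTER_CUBIC)[:, :770]
c2=cv2.resize(im2[160:250,175:275],None,fx=2.8,fy=2.8,interpolation=cv2.INTER_CUBIC)
o=np.zeros((600,770,3),np.uint8);o[:350]=c1;o[350:602,:280]=c2[:250];cv2.imwrite('pics/crop1.png',o[:,:,::-1])
# rack: points at z~.055
H=np.nan_to_num(w[...,2])
box=np.zeros(H.shape,bool);box[190:250,165:280]=1
m=(box&(H>.035)&(H<.2))
p=w[m][:,:2].astype(np.float32);r=cv2.minAreaRect(p*1000);print('rack',r,cv2.boxPoints(r))
tb=np.zeros(H.shape,bool);tb[170:250,300:385]=1
m=tb&(H>.010)&(H<.04);p=w[m][:,:2].astype(np.float32);print('tray',cv2.minAreaRect(p*1000))
for (u,v) in [(189,215),(218,218),(246,222)]:
    q=w[v-14:v+14,u-14:u+14].reshape(-1,3);q=q[np.nan_to_num(q[:,2])>.09];print(len(q),q.mean(0),q[:,2].max(),np.sort(q[:,2])[::-20])
H2=np.nan_to_num(w2[...,2])
for (u,v) in [(201,176),(217,187),(236,212)]:
    q=w2[v-12:v+12,u-12:u+12].reshape(-1,3);q=q[np.nan_to_num(q[:,2])>.10];print(len(q),q.mean(0),np.sort(q[:,2])[::-15])
E
```

```text
rack ((519.8260498046875, 159.10594177246094), (290.780029296875, 76.0625991821289), 83.95654296875) [[466.69904   18.528   ]
 [542.3389    10.519913]
 [572.95306  299.6839  ]
 [497.31317  307.69196 ]]
tray ((577.92041015625, -243.7058868408203), (205.8898468017578, 221.1885528564453), 75.32523345947266)
268 [0.52833274 0.24464629 0.11575817] 0.13310627951365334 [0.13310628 0.12840802 0.12628495 0.12420138 0.12157928 0.11639582
 0.11485798 0.11358256 0.11247228 0.11159639 0.11071131 0.10941384
 0.10737791 0.09820891]
270 [0.51890148 0.15555842 0.12518955] 0.15110083900773688 [0.15110084 0.14568306 0.13648547 0.13240405 0.12992392 0.12494145
 0.12349112 0.12245091 0.12127924 0.12031652 0.11953015 0.11855034
 0.11611822 0.10175954]
251 [0.50998702 0.06830957 0.10574136] 0.13352616717910387 [0.13352617 0.11966801 0.11280231 0.10650404 0.10512673 0.10435747
 0.10345204 0.10268813 0.10206383 0.10141269 0.10035983 0.09912204
 0.09722678]
274 [0.51978412 0.2328529  0.11589991] [0.14658401 0.1323302  0.12617196 0.12483448 0.12406852 0.12291127
 0.12089281 0.11719771 0.11453355 0.11304182 0.11215766 0.11125974
 0.11056787 0.11004412 0.10908501 0.10752956 0.10604453 0.10349877
 0.10014996]
359 [0.51418809 0.15990239 0.12232232] [0.14902657 0.14539825 0.14357053 0.13995695 0.13644662 0.13273943
 0.13086421 0.12953824 0.12642523 0.12182198 0.12075459 0.1199964
 0.11942151 0.11879518 0.11821391 0.11742294 0.11676835 0.11561467
 0.11350731 0.11195742 0.11083069 0.10863862 0.10699383 0.10425951]
214 [0.50327608 0.06391701 0.10749567] [0.13140491 0.12364691 0.11856952 0.11368965 0.11039506 0.10562901
 0.1040808  0.10327744 0.10281993 0.1023874  0.10191543 0.10159807
 0.10103523 0.10057753 0.10006252]
```

View pics/crop1.png

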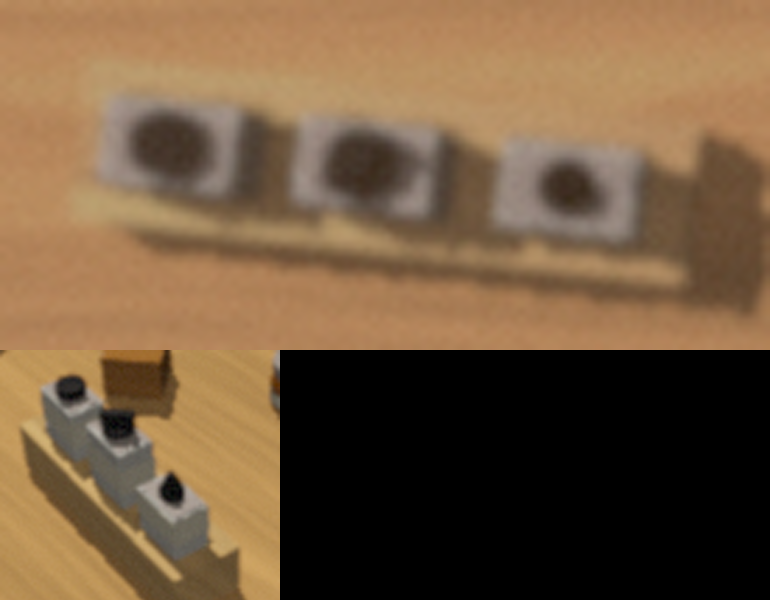

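Candidates in the top view are (189,215), a plain round cap, (246,222), a pointed cone, and (218,218). The middle one is the tallest (about 0.146 m) and the crop shows the upright bar on its cap, so that's the tin. I'll move above it for a near look.

```bash
python3 -m crank '{"xyz":[[0,0,-40],[0,0,-40],[-28,-15,0],[-28,-15,0],[-28,-15,0],[-28,-15,0],[-28,-15,0],[-28,-15,0],[-28,-15,0],[-28,-15,0],[-28,-15,0],[-28,-15,0],[-28,-15,0],[-28,-15,0],[-28,-15,0],[-28,-15,0],[-28,-15,0],[-28,-15,0]],"rot":[[0,0,0],[0,0,0],[0,0,0],[0,0,0],[0,0,0],[0,0,0],[0,0,0],[0,0,0],[0,0,0],[0,0,0],[0,0,0],[0,0,0],[0,0,0],[0,0,0],[0,0,0],[0,0,0],[0,0,0],[0,0,0]],"jaw":[1,1,1,1,1,1,1,1,1,1,1,1,1,1,1,1,1,1]}'
python3 - <<'E'
from h import *
a=grab('wrist','w1.png');np.savez('b.npz',im=a[0],w=cloud(a[1],a[2]))
s,R=st();print(s['eef_pos'],s['joints'],R.as_matrix().round(3))
K,Rc,t=[np.array(a[2][k]) for k in('camera_matrix','R','t')]
for p in [(.52,.159,.1465)]:
    c=K@(Rc@p+t);print(c[:2]/c[2],-Rc.T@t)
z=np.load('a.npz');im,w=z['im'],z['w']
hsv=cv2.cvtColor(im,cv2.COLOR_RGB2HSV)
m=((hsv[...,1]<75)&(hsv[...,2]>60)).astype(np.uint8);m[:165]=0;m[255:]=0;m[:,:300]=0;m[:,390:]=0
m=cv2.morphologyEx(m,cv2.MORPH_OPEN,np.ones((3,3)))
c=max(cv2.findContours(m,0,2)[0],key=cv2.contourArea);q=np.zeros_like(m);cv2.drawContours(q,[c],-1,1,-1)
p=w[q>0];print('tray',cv2.minAreaRect((p[:,:2]*1000).astype(np.float32)),np.nanmedian(p,0))
E
```

```text
t: 1.6
eef_pos: [0.522, 0.1568, 0.2965]
tool_rot: [-0.0, 0.155, 0.988, -0.0]
wrist_force: [0.2, 0.2, 0.2]
gripper_width: 0.0855
[0.52597409 0.15275593 0.29602999] [ 0.15005824  0.28233929 -0.05123488  1.23578744 -0.00374703  0.46570985] [[-0.951  0.31   0.002]
 [ 0.31   0.951 -0.003]
 [-0.003 -0.003 -1.   ]]
[285.17996352 190.15835165] [0.45657612 0.17689202 0.45335362]
tray ((554.4702758789062, -252.63082885742188), (178.62161254882812, 173.37586975097656), 72.82777404785156) [ 0.55254955 -0.25286123  0.00346002]
```

View pics/w1.png

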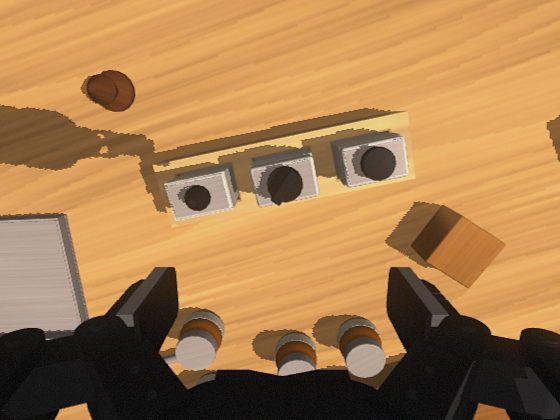

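The wrist picture shows the barred cap on the middle tin at (285,184). The spout is at (197,197) and the round cap at (378,163), and the bar lies diagonally. I'll measure its angle.

```bash
python3 - <<'E'
from h import *
a=grab('wrist','w2.png');im,d,P=a;w=cloud(d,P)
K,Rc,t=[np.array(P[k]) for k in('camera_matrix','R','t')]
c=K@(Rc@[.52,.159,.14]+t);u,v=(c[:2]/c[2]).astype(int);print(u,v)
sub=w[v-35:v+40,u-45:u+45].reshape(-1,3);col=im[v-35:v+40,u-45:u+45]
z=sub[:,2];print(np.histogram(z,bins=np.arange(.1,.16,.003)))
for th in(.138,.141):
    q=sub[z>th];r=cv2.minAreaRect((q[:,:2]*1000).astype(np.float32));print(th,len(q),r)
    e,V=np.linalg.eigh(np.cov(q[:,:2].T));print(np.degrees(np.arctan2(V[1,1],V[0,1])),np.sqrt(e)*3.46,q.mean(0))
q=sub[(z>.116)&(z<.125)];r=cv2.minAreaRect((q[:,:2]*1000).astype(np.float32));print('body',len(q),r)
cv2.imwrite('pics/crop2.png',cv2.resize(col,None,fx=7,fy=7,interpolation=cv2.INTER_CUBIC)[:,:,::-1])
s,R=st();print(s['eef_pos'],s['joints'])
E
```

```text
288 182
(array([  29,   20,   20,   24,   26,  105, 1014,  441,   11,    9,  490,
        101,   14,   15,   41,  395,    1,    0,    0]), array([0.1  , 0.103, 0.106, 0.109, 0.112, 0.115, 0.118, 0.121, 0.124,
       0.127, 0.13 , 0.133, 0.136, 0.139, 0.142, 0.145, 0.148, 0.151,
       0.154, 0.157]))
0.138 456 ((518.0143432617188, 159.5750274658203), (10.129940032958984, 34.041072845458984), 38.90140914916992)
128.72855873801961 [0.01035647 0.03406568] [0.51737155 0.15976283 0.1457246 ]
0.141 441 ((518.0447998046875, 159.5979766845703), (10.086309432983398, 34.0387077331543), 38.83891677856445)
128.7665724221413 [0.01020822 0.03392117] [0.51754375 0.1597278  0.14594035]
body 1549 ((518.0664672851562, 159.56346130371094), (61.90022277832031, 40.14069366455078), 83.69170379638672)
[0.5238683  0.15496111 0.29589749] [ 1.53179629e-01  2.80809944e-01 -5.36375508e-02  1.23654067e+00
 -1.21335441e-03  4.69199997e-01]
```

View pics/crop2.png

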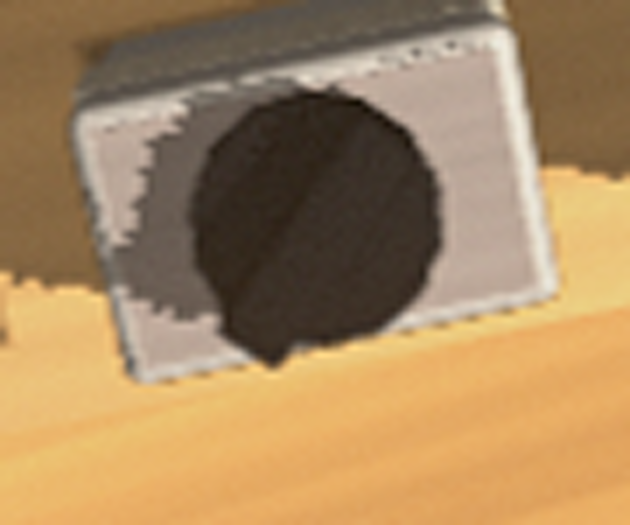

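The bar is at 128.8° and the tin's y axis at 83.7°, so the cap is about 0.79 rad loose. The centre is at (0.518, 0.1596). I'll turn the jaws across the bar and come down partway.

```bash
python3 -m crank '{"xyz":[[0,0,10],[0,0,20],[0,0,20],[0,0,20],[0,0,10],[0,0,0],[0,0,0],[0,0,0],[0,0,0],[0,0,0]],"rot":[[0,0,0.116],[0,0,0.116],[0,0,0.116],[0,0,0.115],[0,0,0.115],[0,0,0],[0,0,0],[0,0,0],[0,0,0],[0,0,0]],"jaw":[0.6,0.6,0.6,0.6,0.6,0.6,0.6,0.6,0.6,0.6]}' 30
cat > g.py <<'E'
import sys
from h import *
s,R=st();M=R.as_matrix()
print('pos',s['eef_pos'].round(4),'jaw deg',np.degrees(np.arctan2(M[1,1],M[0,1])).round(1),'z',M[:,2].round(3),'F',s['wrist_force'].round(1),'M',s['moment'].round(2),'w',round(s['gripper_width'],4),'t',s['t'],'v',abs(s['qvel']).max().round(4))
print('j',s['joints'].round(2))
if len(sys.argv)>3:
    print('tool mm',(R.inv().apply(np.array([float(x) for x in sys.argv[1:4]])-s['eef_pos'])*1000).round(1))
E
python3 g.py .518 .1596 .1455
```

```text
t: 2.53
eef_pos: [0.5219, 0.1584, 0.2179]
tool_rot: [0.001, 0.429, 0.903, 0.001]
wrist_force: [-0.9, 0.1, 0.4]
gripper_width: 0.0513
pos [0.5219 0.1584 0.2179] jaw deg 39.1 z [ 0.002  0.    -1.   ] F [-0.9  0.1  0.4] M [-0.04 -0.01 -0.02] w 0.0513 t 2.5333 v 0.0043
j [ 0.16  0.32 -0.21  1.05  0.    1.05]
tool mm [ 3.4 -2.4 72.4]
```

```bash
python3 -m crank '{"xyz":[[1.7,-1.2,20],[1.7,-1.2,20],[0,0,16],[0,0,10],[0,0,6],[0,0,0],[0,0,0],[0,0,0]],"rot":[[0,0,0],[0,0,0],[0,0,0],[0,0,0],[0,0,0],[0,0,0],[0,0,0],[0,0,0]],"jaw":[0.6,0.6,0.6,0.6,0.6,0.6,0.6,0.6]}' 30; python3 g.py .518 .1596 .1455
```

```text
t: 3.2
eef_pos: [0.5182, 0.1594, 0.1459]
tool_rot: [0.001, 0.43, 0.903, 0.001]
wrist_force: [-1.2, -0.5, -0.1]
gripper_width: 0.0511
pos [0.5182 0.1594 0.1459] jaw deg 39.1 z [ 0.002  0.    -1.   ] F [-1.2 -0.5 -0.1] M [0.07 0.04 0.05] w 0.0511 t 3.2 v 0.0042
j [ 0.16  0.37 -0.32  0.88 -0.    1.05]
tool mm [ 0.3 -0.   0.4]
```

```bash
python3 -m crank '{"xyz":[[0,0,0],[0,0,0],[0,0,0],[0,0,0],[0,0,0],[0,0,0],[0,0,0],[0,0,0],[0,0,0],[0,0,0]],"rot":[[0,0,0],[0,0,0],[0,0,0],[0,0,0],[0,0,0],[0,0,0],[0,0,0],[0,0,0],[0,0,0],[0,0,0]],"jaw":[0,0,0,0,0,0,0,0,0,0]}' 40; python3 g.py .518 .1596 .1455
```

```text
t: 4.03
eef_pos: [0.5173, 0.1593, 0.1449]
tool_rot: [-0.0, 0.43, 0.903, -0.0]
wrist_force: [0.2, -0.1, -0.4]
gripper_width: 0.0002
pos [0.5173 0.1593 0.1449] jaw deg 39.1 z [-0.  0. -1.] F [ 0.2 -0.1 -0.4] M [ 0.03 -0.06  0.01] w 0.0002 t 4.0333 v 0.0022
j [ 0.16  0.37 -0.32  0.88  0.    1.05]
tool mm [-0.2  0.7 -0.6]
```

The jaws shut completely, so they missed the bar. I'll look.

```bash
python3 - <<'E'
from h import *
a=grab('wrist');b=grab('side')
cv2.imwrite('pics/w3.png',np.hstack([cv2.resize(a[0],(400,300)),cv2.resize(b[0][130:280,140:340],(400,300))])[:,:,::-1])
s,R=st();P=a[2];K,Rc,t=[np.array(P[k]) for k in('camera_matrix','R','t')]
w=cloud(a[1],P)
for p in [s['eef_pos'],s['eef_pos']+R.apply([0,0,.011]),[.518,.1596,.1465]]:
    c=K@(Rc@p+t);print(p,c[:2]/c[2]*400/560)
E
```

```text
[0.51731009 0.15928822 0.1448498 ] [203.08820689 185.38469538]
[0.51730938 0.15928767 0.1338498 ] [203.01332861 179.21558737]
[0.518, 0.1596, 0.1465] [204.1961297  186.64465453]
```

View pics/w3.png

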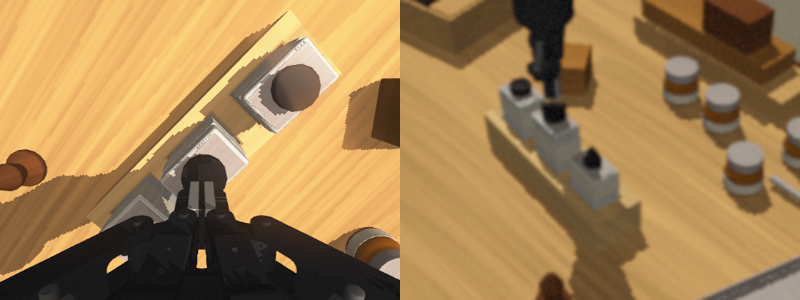

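```bash
python3 - <<'E'
from h import *
a=grab('wrist');b=grab('side')
c=cv2.resize(a[0][200:310,230:340],(400,400),interpolation=3);e=cv2.resize(b[0][140:220,185:265],(400,400),interpolation=3)
o=np.hstack([c,e]).astype(float);o=255*(o/255)**.5
cv2.imwrite('pics/w4.png',o[:,:,::-1])
w=cloud(a[1],a[2]).reshape(-1,3);m=(np.hypot(w[:,0]-.518,w[:,1]-.1596)<.03)&(w[:,2]>.137)&(w[:,2]<.15);q=w[m]
print(len(q));print(np.histogram(q[:,2],bins=8))
if len(q)>20: print(cv2.minAreaRect((q[:,:2]*1000).astype(np.float32)))
m=(np.hypot(w[:,0]-.518,w[:,1]-.1596)<.03);print(np.histogram(w[m][:,2],bins=np.arange(.11,.2,.003)))
E
```

```text
646
(array([ 12,  20,  17,  16,  24, 127, 378,  52]), array([0.13706958, 0.13849122, 0.13991285, 0.14133449, 0.14275613,
       0.14417777, 0.1455994 , 0.14702104, 0.14844268]))
((511.5709228515625, 167.68614196777344), (9.739130020141602, 13.57657527923584), 39.45775604248047)
(array([  67,   68,  353, 2722,   59,   70,  109, 1404,   44,   32,   36,
        266,  312,    0,    0,    0,    0,   31,  128,  176,  199,  235,
        231,  241,  264,  284,  201,  156,  677,  218]), array([0.11 , 0.113, 0.116, 0.119, 0.122, 0.125, 0.128, 0.131, 0.134,
       0.137, 0.14 , 0.143, 0.146, 0.149, 0.152, 0.155, 0.158, 0.161,
       0.164, 0.167, 0.17 , 0.173, 0.176, 0.179, 0.182, 0.185, 0.188,
       0.191, 0.194, 0.197, 0.2  ]))[ WARN:0@0.775] global loadsave.cpp:1063 imwrite_ Unsupported depth image for selected encoder is fallbacked to CV_8U.
```

View pics/w4.png

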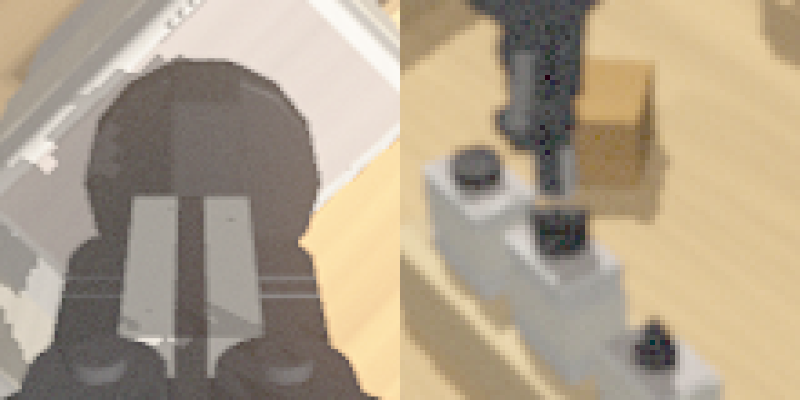

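```bash
python3 - <<'E'
from h import *
a=grab('wrist');w=cloud(a[1],a[2]);s,R=st()
for v in (250,252,254,256,258,262,266,275,285):
  print(v,[ (R.inv().apply(w[v,u]-s['eef_pos'])*1000).round(0).tolist() for u in (270,283,295)])
b=grab('side');P=b[2];K,Rc,t=[np.array(P[k]) for k in('camera_matrix','R','t')]
for p in [[.5173,.1593,z] for z in(.134,.1465,.155,.165)]:
    c=K@(Rc@p+t);print(p,c[:2]/c[2], (c[:2]/c[2]-[185,140])*5+[400,0])
E
python3 g.py
```

```text
250 [[-0.0, -7.0, 13.0], [5.0, -1.0, -1.0], [6.0, 5.0, -2.0]]
252 [[-2.0, -7.0, 13.0], [5.0, -1.0, -1.0], [4.0, 5.0, -1.0]]
254 [[10.0, -6.0, -18.0], [11.0, -1.0, -18.0], [11.0, 4.0, -20.0]]
256 [[11.0, -6.0, -21.0], [11.0, -1.0, -21.0], [10.0, 4.0, -20.0]]
258 [[10.0, -6.0, -22.0], [11.0, -1.0, -23.0], [10.0, 4.0, -22.0]]
262 [[11.0, -6.0, -28.0], [10.0, -1.0, -26.0], [11.0, 4.0, -27.0]]
266 [[11.0, -6.0, -31.0], [10.0, -1.0, -29.0], [11.0, 4.0, -31.0]]
275 [[10.0, -6.0, -38.0], [10.0, -1.0, -38.0], [10.0, 4.0, -38.0]]
285 [[10.0, -5.0, -46.0], [11.0, -1.0, -46.0], [11.0, 3.0, -46.0]]
[0.5173, 0.1593, 0.134] [216.30969234 185.01433009] [556.54846169 225.07165046]
[0.5173, 0.1593, 0.1465] [215.96905504 181.40542981] [554.84527518 207.02714907]
[0.5173, 0.1593, 0.155] [215.73464919 178.92200444] [553.67324595 194.61002218]
[0.5173, 0.1593, 0.165] [215.45595311 175.96934374] [552.27976554 179.84671872]
pos [0.5173 0.1593 0.1449] jaw deg 39.1 z [-0.  0. -1.] F [-0.1  0.5 -0.4] M [-0.03  0.06 -0.04] w 0.0004 t 4.3333 v 0.0019
j [ 0.16  0.37 -0.32  0.88  0.    1.05]
```

The depth view and the side view agree: the shut fingertips are about 10–17 mm behind the reported TCP, not 11 mm ahead, and they closed above the bar. I'll open, go lower, and close again.

```bash
python3 -m crank '{"xyz":[[0,0,0],[0,0,0],[0,0,0],[0,0,0],[0,0,7],[0,0,7],[0,0,6],[0,0,0],[0,0,0],[0,0,0]],"rot":[[0,0,0],[0,0,0],[0,0,0],[0,0,0],[0,0,0],[0,0,0],[0,0,0],[0,0,0],[0,0,0],[0,0,0]],"jaw":[0.4,0.4,0.4,0.4,0.4,0.4,0.4,0.4,0.4,0.4]}' 40; python3 g.py .518 .1596 .125
python3 -m crank '{"xyz":[[0,0,0],[0,0,0],[0,0,0],[0,0,0],[0,0,0],[0,0,0],[0,0,0]],"rot":[[0,0,0],[0,0,0],[0,0,0],[0,0,0],[0,0,0],[0,0,0],[0,0,0]],"jaw":[0,0,0,0,0,0,0]}' 40; python3 g.py .518 .1596 .125
```

```text
t: 5.17
eef_pos: [0.5173, 0.1593, 0.1247]
tool_rot: [-0.0, 0.43, 0.903, -0.0]
wrist_force: [0.6, -1.4, 0.5]
gripper_width: 0.0341
pos [0.5173 0.1593 0.1247] jaw deg 39.1 z [-0. -0. -1.] F [ 0.6 -1.4  0.5] M [ 0.    0.01 -0.05] w 0.0341 t 5.1667 v 0.0081
j [ 0.16  0.39 -0.35  0.83 -0.    1.05]
tool mm [-0.2  0.8 -0.3]
t: 5.75
eef_pos: [0.5178, 0.1595, 0.1253]
tool_rot: [0.0, 0.43, 0.903, 0.0]
wrist_force: [1.4, 0.8, 2.3]
gripper_width: 0.0083
pos [0.5178 0.1595 0.1253] jaw deg 39.1 z [ 0.001  0.    -1.   ] F [1.4 0.8 2.3] M [ 0.31 -0.22  0.04] w 0.0083 t 5.75 v 0.0021
j [ 0.16  0.39 -0.35  0.83  0.    1.05]
tool mm [-0.   0.2  0.3]
```

The bar is gripped. Now I'll turn it clockwise, which is positive about tool z.

```bash
python3 -m crank '{"xyz":[[0,0,0],[0,0,0],[0,0,0],[0,0,0],[0,0,0],[0,0,0],[0,0,0],[0,0,0],[0,0,0],[0,0,0],[0,0,0],[0,0,0],[0,0,0]],"rot":[[0,0,0.07],[0,0,0.07],[0,0,0.07],[0,0,0.07],[0,0,0.07],[0,0,0.07],[0,0,0.07],[0,0,0.07],[0,0,0.07],[0,0,0.07],[0,0,0.04],[0,0,0],[0,0,0]],"jaw":[0,0,0,0,0,0,0,0,0,0,0,0,0]}' 40; python3 g.py .518 .1596 .125
```

```text
t: 6.83
eef_pos: [0.5178, 0.1593, 0.1252]
tool_rot: [0.0, 0.727, 0.687, 0.0]
wrist_force: [1.8, 1.5, 3.1]
gripper_width: 0.0082
pos [0.5178 0.1593 0.1252] jaw deg -3.3 z [ 0.001  0.    -1.   ] F [1.8 1.5 3.1] M [ 0.14 -0.24 -0.01] w 0.0082 t 6.8333 v 0.0033
j [ 0.16  0.39 -0.35  0.83 -0.    1.79]
tool mm [0.3 0.2 0.2]
```

```bash
python3 -m crank '{"xyz":[[0,0,0],[0,0,0],[0,0,0],[0,0,0]],"rot":[[0,0,0.04],[0,0,0.04],[0,0,0],[0,0,0]],"jaw":[0,0,0,0]}' 40; python3 g.py .518 .1596 .125;python3 -m crank '{"xyz":[[0,0,0],[0,0,0],[0,0,0],[0,0,0]],"rot":[[0,0,0.03],[0,0,0.03],[0,0,0],[0,0,0]],"jaw":[0,0,0,0]}' 40; python3 g.py .518 .1596 .125
```

```text
t: 7.17
eef_pos: [0.5178, 0.1593, 0.1252]
tool_rot: [0.0, 0.754, 0.657, 0.0]
wrist_force: [1.2, 0.5, 4.3]
gripper_width: 0.0083
pos [0.5178 0.1593 0.1252] jaw deg -7.8 z [ 0.001  0.    -1.   ] F [1.2 0.5 4.3] M [ 0.18 -0.3  -0.05] w 0.0083 t 7.1667 v 0.0026
j [ 0.16  0.39 -0.35  0.83 -0.    1.87]
tool mm [0.3 0.2 0.2]
t: 7.5
eef_pos: [0.5178, 0.1594, 0.1252]
tool_rot: [0.0, 0.773, 0.635, 0.0]
wrist_force: [1.4, 0.7, 4.6]
gripper_width: 0.0084
pos [0.5178 0.1594 0.1252] jaw deg -11.2 z [ 0.001  0.    -1.   ] F [1.4 0.7 4.6] M [ 0.28 -0.36  0.47] w 0.0084 t 7.5 v 0.0059
j [ 0.16  0.39 -0.35  0.83  0.    1.93]
tool mm [0.2 0.1 0.2]
```

The moment jumped to 0.47 N m, well above the 0.05 friction, so the cap is on its stop. I'll release, raise, and check from near.

```bash
python3 -m crank '{"xyz":[[0,0,0],[0,0,0],[0,0,0],[0,0,0],[0,0,-20],[0,0,-35],[0,0,-35],[0,0,-35],[0,0,-15],[0,0,0],[0,0,0],[0,0,0],[0,0,0]],"rot":[[0,0,0],[0,0,0],[0,0,0],[0,0,0],[0,0,0],[0,0,-0.042],[0,0,-0.043],[0,0,0],[0,0,0],[0,0,0],[0,0,0],[0,0,0],[0,0,0]],"jaw":[1,1,1,1,1,1,1,1,1,1,1,1,1]}' 40
python3 - <<'E'
from h import *
im,d,P=grab('wrist','w5.png');w=cloud(d,P).reshape(-1,3)
w=w[np.hypot(w[:,0]-.518,w[:,1]-.1596)<.042]
for lo,hi in((.138,.15),(.116,.125)):
    q=w[(w[:,2]>lo)&(w[:,2]<hi)];r=cv2.minAreaRect((q[:,:2]*1000).astype(np.float32));print(len(q),r,q[:,2].mean())
E
python3 g.py .518 .1596 .125
```

```text
t: 8.58
eef_pos: [0.5162, 0.1591, 0.263]
tool_rot: [-0.001, 0.746, 0.666, -0.001]
wrist_force: [-0.4, -0.6, 0.3]
gripper_width: 0.0855
522 ((518.3533935546875, 158.5982666015625), (34.28834533691406, 9.950532913208008), 81.39838409423828) 0.14606823078305375
1801 ((518.342041015625, 158.52188110351562), (62.110755920410156, 39.92029571533203), 81.55187225341797) 0.12022614973807469
pos [0.5163 0.1591 0.2631] jaw deg -6.5 z [-0.003 -0.001 -1.   ] F [ 0.5 -0.4 -0.8] M [-0.02 -0.01 -0.02] w 0.0852 t 8.6333 v 0.0059
j [ 0.16  0.28 -0.13  1.16 -0.    1.85]
tool mm [  0.8   2.1 138.1]
```

The bar (81.4°) is in line with the body (81.6°), so the cap is tight. Next I'll grasp the body across its 40 mm sides.

```bash
python3 -m crank '{"xyz":[[0.5,1.2,30],[0.5,1.2,30],[0,0,30],[0,0,25],[0,0,20],[0,0,15],[0,0,13],[0,0,0],[0,0,0],[0,0,0],[0,0,0]],"rot":[[0,0,0.033],[0,0,0],[0,0,0],[0,0,0],[0,0,0],[0,0,0],[0,0,0],[0,0,0],[0,0,0],[0,0,0],[0,0,0]],"jaw":[1,1,1,1,1,1,1,1,1,1,1]}' 40;python3 g.py .5183 .1586 .1
```

```text
t: 9.55
eef_pos: [0.5205, 0.1601, 0.1027]
tool_rot: [0.0, 0.757, 0.654, 0.001]
wrist_force: [-0.3, 0.1, -0.5]
gripper_width: 0.0855
pos [0.5205 0.1601 0.1027] jaw deg -8.4 z [ 0.001  0.    -1.   ] F [-0.3  0.1 -0.5] M [-0.01 -0.02 -0.01] w 0.0855 t 9.55 v 0.0067
j [ 0.16  0.42 -0.37  0.78 -0.    1.88]
tool mm [-1.8 -2.   2.7]
```

```bash
python3 -m crank '{"xyz":[[-1.5,-2,3],[0,0,0],[0,0,0],[0,0,0],[0,0,0],[0,0,0],[0,0,0],[0,0,0],[0,0,0],[0,0,0],[0,0,0],[0,0,0]],"rot":[[0,0,0],[0,0,0],[0,0,0],[0,0,0],[0,0,0],[0,0,0],[0,0,0],[0,0,0],[0,0,0],[0,0,0],[0,0,0],[0,0,0]],"jaw":[1,1,0,0,0,0,0,0,0,0,0,0]}' 80;python3 g.py .5183 .1586 .1
python3 - <<'E'
from h import *
a=grab('wrist');b=grab('side')
cv2.imwrite('pics/g1.png',np.hstack([cv2.resize(a[0],(400,300)),cv2.resize(b[0][130:250,150:310],(400,300))])[:,:,::-1])
E
```

```text
t: 10.55
eef_pos: [0.5182, 0.1588, 0.0996]
tool_rot: [0.0, 0.757, 0.654, 0.0]
wrist_force: [0.1, -0.4, 4.9]
gripper_width: 0.0368
pos [0.5182 0.1588 0.0996] jaw deg -8.4 z [ 0.001  0.    -1.   ] F [ 0.1 -0.4  4.9] M [-0.03  0.32  0.04] w 0.0368 t 10.55 v 0.0012
j [ 0.16  0.42 -0.38  0.77 -0.    1.88]
tool mm [-0.2  0.2 -0.4]
```

View pics/g1.png

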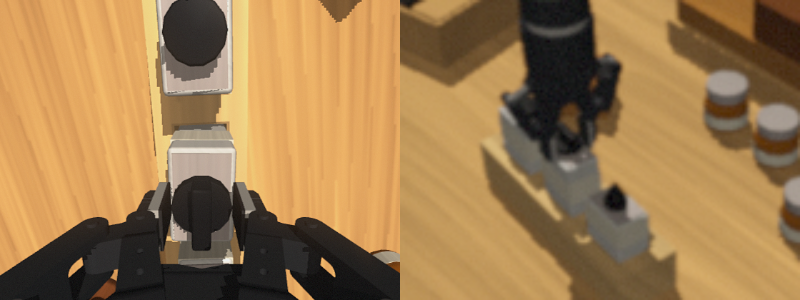

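The body is gripped squarely with the cap clear between the fingers. I'll lift straight out with more grip force.

```bash
python3 -m crank '{"xyz":[[0,0,0],[0,0,-10],[0,0,-15],[0,0,-20],[0,0,-30],[0,0,-30],[0,0,-35],[0,0,-35],[0,0,-25],[0,0,0],[0,0,0]],"rot":[[0,0,0],[0,0,0],[0,0,0],[0,0,0],[0,0,0],[0,0,0],[0,0,0],[0,0,0],[0,0,0],[0,0,0],[0,0,0]],"jaw":[0,0,0,0,0,0,0,0,0,0,0]}' 110;python3 g.py .587 -.257 .295
```

```text
t: 11.57
eef_pos: [0.518, 0.1589, 0.2999]
tool_rot: [0.001, 0.757, 0.654, 0.001]
wrist_force: [0.6, 0.2, -4.0]
gripper_width: 0.0358
pos [0.518  0.1589 0.2999] jaw deg -8.4 z [ 0.002  0.    -1.   ] F [ 0.6  0.2 -4. ] M [0.01 0.01 0.01] w 0.0358 t 11.5667 v 0.0668
j [ 0.16  0.27 -0.06  1.24  0.    1.88]
tool mm [-401.5  128.7    4.9]
```

The force now shows about 4 N of weight, so the tin is lifted. I'll carry it across and then tip it.

```bash
python3 -m crank '{"xyz":[[-15,5,0],[-30,10,0],[-33,11,0],[-33,11,0],[-33,11,0],[-33,11,0],[-33,10,0],[-33,10,0],[-33,10,0],[-33,10,0],[-33,10,0],[-32,8,0],[-25,7,0],[-20,5,0],[-12,0,0],[0,0,0],[0,0,0],[0,0,0],[0,0,0]],"rot":[[0,0,0],[0,0,0],[0,0,0],[0,0,0],[0,0,0],[0,0,0],[0,0,0],[0,0,0],[0,0,0],[0,0,0],[0,0,0],[0,0,0],[0,0,0],[0,0,0],[0,0,0],[0,0,0],[0,0,0],[0,0,0],[0,0,0]],"jaw":[0,0,0,0,0,0,0,0,0,0,0,0,0,0,0,0,0,0,0]}' 110;python3 g.py .587 -.257 .295
python3 -m crank '{"xyz":[[0,0,0],[0,0,0],[0,0,0],[0,0,0],[0,0,0],[0,0,0],[0,0,0],[0,0,0],[0,0,0],[0,0,0],[0,0,0],[0,0,0],[0,0,0],[0,0,0]],"rot":[[-0.07,0,0],[-0.08,0,0],[-0.08,0,0],[-0.08,0,0],[-0.08,0,0],[-0.08,0,0],[-0.08,0,0],[-0.08,0,0],[-0.08,0,0],[-0.075,0,0],[0,0,0],[0,0,0],[0,0,0],[0,0,0]],"jaw":[0,0,0,0,0,0,0,0,0,0,0,0,0,0]}' 110;python3 g.py .587 -.257 .295
```

```text
t: 13.15
eef_pos: [0.5825, -0.2847, 0.2988]
tool_rot: [-0.0, 0.756, 0.654, 0.0]
wrist_force: [0.4, -0.3, -3.3]
gripper_width: 0.0354
pos [ 0.5825 -0.2847  0.2988] jaw deg -8.3 z [-0.     0.001 -1.   ] F [ 0.4 -0.3 -3.3] M [-0.   -0.02  0.  ] w 0.0354 t 13.15 v 0.0076
j [-0.57  0.49  0.26  1.34  0.    1.15]
tool mm [28.1  0.5  3.8]
t: 14.32
eef_pos: [0.584, -0.287, 0.3009]
tool_rot: [0.29, 0.699, 0.604, 0.25]
wrist_force: [0.0, -0.1, -2.6]
gripper_width: 0.0357
pos [ 0.584  -0.287   0.3009] jaw deg -8.2 z [ 0.7   -0.104 -0.707] F [ 0.  -0.1 -2.6] M [0.21 1.23 0.04] w 0.0357 t 14.3167 v 0.0102
j [-0.78  0.02 -0.67  0.2   0.43  1.09]
tool mm [30.1 -5.1  3.2]
```

```bash
python3 -m crank '{"xyz":[[10,-1,0],[15,-2,0],[5,-2,0],[0,0,0],[0,0,0],[0,0,0],[0,0,0],[0,0,0],[0,0,0]],"rot":[[0,0,0],[0,0,0],[0,0,0],[0,0,0],[0,0,0],[0,0,0],[0,0,0],[0,0,0],[0,0,0]],"jaw":[0,0,0,0,0,0,0,0,0]}' 110;python3 g.py .587 -.257 .295
python3 - <<'E'
from h import *
a=grab('wrist');b=grab('side');c=grab('top')
cv2.imwrite('pics/f1.png',np.vstack([np.hstack([cv2.resize(a[0],(400,300)),cv2.resize(b[0][150:360,220:500],(400,300))]),np.hstack([cv2.resize(c[0][140:275,270:450],(400,300)),np.zeros((300,400,3),np.uint8)])])[:,:,::-1])
s,R=st();w=cloud(a[1],a[2]);q=R.inv().apply((w-s['eef_pos']).reshape(-1,3))*1000
k=(abs(q[:,0])<40)&(abs(q[:,1])<17)&(q[:,2]>-70)&(q[:,2]<20)
print(np.histogram(q[k][:,2],bins=np.arange(-70,22,4)))
for lo,hi in((-52,-42),(-24,-13)):
  p=q[k&(q[:,2]>lo)&(q[:,2]<hi)];print(len(p));
  if len(p)>20: print(cv2.minAreaRect(p[:,:2].astype(np.float32)),p[:,2].mean())
E
```

```text
t: 15.07
eef_pos: [0.5834, -0.2567, 0.2954]
tool_rot: [0.29, 0.699, 0.604, 0.25]
wrist_force: [0.3, 0.2, -3.1]
gripper_width: 0.0358
pos [ 0.5834 -0.2567  0.2954] jaw deg -8.4 z [ 0.699 -0.103 -0.707] F [ 0.3  0.2 -3.1] M [0.14 1.33 0.  ] w 0.0358 t 15.0667 v 0.0037
j [-0.73 -0.01 -0.72  0.17  0.4   1.13]
tool mm [0.2 2.2 2.8]
(array([   0,    0,    0,    0,    0, 2058,  427,  124,  155, 3104,  250,
        528, 4274,  272,  176,  163,  159,  192,  134,  121,  124,  111]), array([-70, -66, -62, -58, -54, -50, -46, -42, -38, -34, -30, -26, -22,
       -18, -14, -10,  -6,  -2,   2,   6,  10,  14,  18]))
2485
((-0.019969940185546875, -0.49272918701171875), (35.096351623535156, 9.993518829345703), 0.18855836987495422) -46.55618834954697
5090
((-0.0010223388671875, -0.001422882080078125), (33.98927307128906, 62.17816162109375), 89.99224090576172) -20.747088419659175
```

View pics/f1.png

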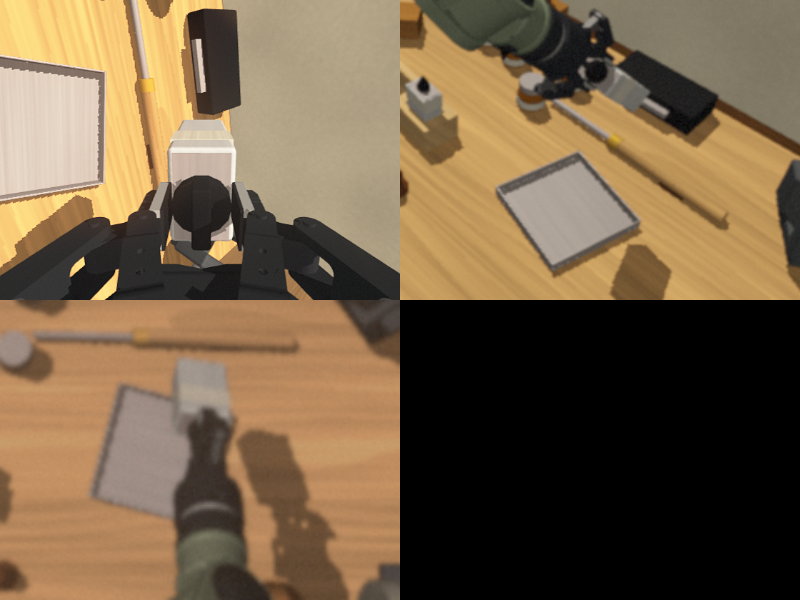

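The pictures show the tin held and tipped 45°, with the bar in line with the body. The tray's centre is unobstructed in the side view, so I'll recheck it there.

```bash
python3 - <<'E'
from h import *
b=grab('side');w=cloud(b[1],b[2]);im=b[0]
hsv=cv2.cvtColor(im,cv2.COLOR_RGB2HSV);m=((hsv[...,1]<70)&(hsv[...,2]>60)).astype(np.uint8)
m[:250]=0;m[345:]=0;m[:,:280]=0;m[:,395:]=0
c=max(cv2.findContours(m,0,2)[0],key=cv2.contourArea);q=np.zeros_like(m);cv2.drawContours(q,[c],-1,1,-1)
p=w[q>0];p=p[np.nan_to_num(p[:,2],nan=1)<.03];print(len(p),cv2.minAreaRect((p[:,:2]*1000).astype(np.float32)))
P=viewer.camera_params('top');K,R,t=[np.array(P[k]) for k in('camera_matrix','R','t')]
C=-R.T@t;pts=[]
for u,v in[(328,179),(375,190),(362,241),(312,228)]:
    r=R.T@np.linalg.inv(K)@[u,v,1];pts.append((C+r*(.02-C[2])/r[2])[:2])
print(np.round(pts,3),np.mean(pts,0))
E
```

```text
4641 ((559.8482666015625, -249.6062774658203), (186.33218383789062, 196.56695556640625), 75.04496765136719)
[[ 0.657 -0.203]
 [ 0.619 -0.362]
 [ 0.447 -0.316]
 [ 0.49  -0.148]] [ 0.55328695 -0.25714421]
```

Three tray estimates agree to within about 8 mm on (0.555, -0.253). The cap is at (0.551, -0.252), so I'll hand in.

```bash
python3 -m crank '{"xyz":[[0,0,0],[0,0,0],[0,0,0],[0,0,0]],"rot":[[0,0,0],[0,0,0],[0,0,0],[0,0,0]],"jaw":[0,0,0,0]}' 110;python3 g.py; python3 -c "
from rig import order
print(order.job_done())"
```

```text
t: 15.6
eef_pos: [0.5834, -0.2562, 0.2954]
tool_rot: [0.289, 0.699, 0.604, 0.25]
wrist_force: [0.0, 0.4, -4.1]
gripper_width: 0.0356
pos [ 0.5834 -0.2562  0.2954] jaw deg -8.4 z [ 0.699 -0.103 -0.707] F [ 0.   0.4 -4.1] M [ 0.24  1.33 -0.07] w 0.0356 t 15.6 v 0.0014
j [-0.73 -0.01 -0.72  0.17  0.4   1.13]
the job is handed in; nothing more can be done
None
```

The job is handed in at t = 15.6 s. The cap was screwed tight in the rack, and the tin was drawn out and is held tipped over the tray. No verdict is reported, so these are my own last checks:

- **Cap:** I turned it clockwise until the moment jumped to 0.47 N m. Afterwards the bar was in line with the tin's long side to within 0.2° in the rack, and still in line in the hand.
- **Pose:** The tin is tipped 45°. The underside is about 0.23 m above the bench, worked out from the grasp and not measured directly.
- **Position:** The cap is at (0.551, -0.252), about 5 mm from the tray's centre at roughly (0.554, -0.254). The tray estimates scatter by about 8 mm. A very first, rough tray fit of (0.578, -0.244) disagreed because it took in other points, and I did not use it.
- **Hold:** The arm is still, with a 110 N grip on the 40 mm sides. The wrist carries about 4 N, and the last pictures show nothing touching the tin.

**What went wrong on the way:**
- The first closing on the bar missed. The fingertips sit about 10–17 mm behind the reported TCP, not 11 mm ahead as described. I went about 20 mm lower and it gripped.
- I mistyped the carry and overshot by about 28 mm, then corrected it over the tray.

I did not measure the other things on the bench again after the moves. Nothing I saw in the force readings or pictures suggested the arm touched them.

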